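# Open a combination lock and hold it up ready for the solvent cabinet

### The arm

A 6-joint arm with a two-finger parallel gripper is mounted at the origin on the work surface. World frame = base frame: x ahead of the robot, y to its left, z up, the work surface at z = 0. Lengths are in m, angles in rad, forces in N, time in s.
With the tool pointing down it reaches from about 0.375 to 0.925 m from the base axis. Payload 5.7 kg.
Tool frame: the origin (TCP) lies between the finger pads; the fingertips stand 8 mm ahead of it and the grasp point (between the pads) lies 11 mm behind it; z points along the fingers, y is the direction in which the jaws open and shut (so a half turn about z gives the same grasp; the last joint's range is limited). The gripper opens to 85 mm and grips with 20 to 120 N. Pads are 22 mm wide; open, the fingers measure 114 mm over their backs; the gripper's body (76 mm by 85 mm) begins 54 mm behind the grasp point. The pads swing forward as they close: fully open they stand 13 mm farther back than shut.
Start: joints at [1.122, 0.359, 1.51, -0, 1.272, -0.115], TCP at [0.197, 0.567, 0.239] pointing down, gripper open.
Joint ranges: [-2.97, 2.97], [-1.01, 2.36], [0.21, 2.38], [-0.96, 4.11], [0.2, 2.71], [-2.98, 2.98]. Speed limits (rad/s): [2.39, 2.39, 3.14, 3.14, 3.14, 3.14].

### API

Orientations are given as a unit quaternion [x, y, z, w].
In Python, from station import * gives the robot as it stands.
- The arm moves only by the tool servo_tool, never from a script. Its argument "targets" is a list that holds one entry, the list of rows, each a list of 5 numbers: the opening, from 0 (shut) to 1 (fully open), then the shift along the tool's x, y, z in m, then the turn about the tool's z in degrees. A call has exactly 8 rows; each row shifts and turns the commanded pose from where the row before left it, along the tool's axes as they then stand; what a row does not reach is not made up. A row lasts 1/10 s, in which the tool goes at most 50 mm and 8.59 degrees, less where a joint would pass 70% of its speed; a pose out of reach is approached as far as the arm can. A call is refused whole if a number of a shift passes 0.05 or a number of a turn 8.59, either way. A call with a gripper value outside its range is refused whole. The fingers move at their own pace and stop on an object; "newtons" is the grip in N (left out, the last holds). Time passes only in rows, so rows that do not move let the fingers close, or fill a call up. It gives the time, the measured TCP pose, the force and the opening at its end, in the units of the state.
- get_state(): the state, without advancing time (a new reading comes with each control period).
- grab_frame(name): name is "scene" or "top"; returns a dict with "color" (400x640x3 uint8, red, green, blue), "K" (3x3 intrinsics, pixels), "extrinsics" (4x4, takes a point from camera to world coordinates). Camera axes: x right, y up, looking along -z (the intrinsics and any distortion apply to the point x, -y, -z); pixel columns grow to the right and rows downward; lengths in m; the calibration is good to about 2 mm. A picture is of the moment at which its call begins. There is no depth.
- close_job(): hands the job in, once; it reports no verdict.
The state is a dict: "t": time; "joints": joint angles; "joint_velocities": joint speeds; "tau": joint torques, N m; "tcp_pos": TCP position; "ee_rot": TCP orientation; "contact_force": force on the tool from outside, world axes, zero at the start; "ft_torque": the same for the moment, N m; "opening": opening from 0.0 (shut) to 1.0 (fully open).
Only numpy, scipy, OpenCV 4.12 (cv2) and the standard library are available. Lean on these libraries where they do the work, as an engineer would, in place of code of your own. Each camera call takes 0.05 s, during which the arm holds its last target.

### The job

The solvent cabinet needs its lock: turn the dial of the combination lock clockwise until its pointed end clicks into the notch at the rib beside the shackle, then, with the lock still lying in its cradle, pull the shackle straight out as far as it goes. Lift the open lock out by the shackle's cross bar and finish while holding it still in the air like that, the lock a good 15 cm above the bench with nothing else carrying it. Leave the key padlock and the bottles and dishes where they are.

Things in the scene. Friction and masses are not known exactly. Their poses are not given: they have to be found in the camera images.
- lock_center (a point): Centre of the combination lock: a plain steel slab 60 (own x) by 56 (own y) by 26 mm, 0.28 to 0.45 kg, loose, lying flat in its cradle, dial up. It is the padlock with the round dial; the other has none. This point is 13 mm above the slab's underside, which starts 20 mm above the bench. Own z is up; own +y points to the shackle (the U-shaped bar on its edge).
- lock: The same combination lock with its dial and shackle; origin at the middle of the slab's underside, axes as lock_center.
- cradle: Grey plastic cradle of the combination lock, fixed: a plinth 75 by 71 by 20 mm with 9 mm high walls round the slab, about 1.5 mm clear all round. The wall on the shackle's side stands only between the shackle's legs and stops the slab from following when the shackle is pulled. The lock lifts straight up out of it. Origin under its centre on the bench, axes as the lock's.
- dial_grip (a point): Middle of the dial's grip bar, on the dial's axis over the slab's centre, 28.5 mm above lock_center. The black dial is a disc 48 mm across, 5 mm thick, with a straight upright bar across it, 10 mm thick, 20 mm high, about 39 mm long; the disc's face is 10 mm below this point. The bar runs along own y; its pointed end, with a white line on top, points to own +y.
- dial (a joint): Dial angle, rad: 0 (open) when the bar's pointed end faces the small white rib on the slab's edge at the middle of the shackle; positive is anticlockwise from above, starts at 0.45 to 1.45. Clicks at about 1.37, 0.93, 0.50 and, deepest, 0, where it centres itself when let go within 0.15. Needs up to 0.15 N m. Stops at -0.30 and 1.58. The shackle comes out only within about 0.15 of 0.
- shackle_bow (a point): Middle of the shackle's cross bar, along the lock's own x. The shackle is a U of 8 by 8 mm aluminium bar: cross bar 52 mm long, two legs 44 mm apart entering the slab's edge. Shut, the bar's centre is 70 mm from lock_center along the lock's +y, at its height: 33 mm above the bench, nothing beneath. Opening inside the U: 36 mm along x by 38 mm (32 mm past the cradle's wall).
- shackle (a joint): How far the shackle is drawn out of the slab along the lock's own +y, m: 0 shut, 0.016 fully open, where it meets a stop and stays joined to the lock. About 1.5 N of friction, no spring. The lock can be carried by it and may swing down under it.
- key_padlock_center (a point): Another padlock to be left alone: same steel slab with a shorter shut shackle and a keyhole but no dial, in its own cradle like the first. Centre of its slab.
- sample_a_mid (a point): Clear sample jar 52 mm across, 95 mm tall, with a screw cap, loose, to be left alone. Point half-way up its axis.
- sample_b_mid (a point): Clear sample jar 52 mm across, 95 mm tall, with a screw cap, loose, to be left alone. Point half-way up its axis.
- sample_c_mid (a point): Clear sample jar 52 mm across, 95 mm tall, with a paper label, loose, to be left alone. Point half-way up its axis.
- reagent_mid (a point): Amber reagent bottle 90 mm across, 190 mm tall, loose, to be left alone. Point half-way up its axis.
- jug_mid (a point): White jug with a handle, 90 mm across, 110 mm tall, loose, to be left alone. Point half-way up its axis.
- dish_mid (a point): Shallow white dish 70 mm across, 18 mm tall, between the padlocks, loose, to be left alone. Point half-way up its axis.
Things that resemble listed ones, but are neither listed nor needed, are in the scene too. What is shaped like the lock but pink is not meant.

How it is judged:
On the way, in this order (a step that is already met when the one before it is completed fails the run):
1. the dial is clicked to its open position (within 0.15 rad) while the shackle is still shut and the lock lies in its cradle (value of joint dial between -0.15 and 0.15 rad and value of joint shackle below 0.004 m and height (world z) of lock_center below 0.045 m and distance of lock_center from where it was at the start of the episode below 0.012 m), for 0.2 s.
2. the shackle is pulled out at least 12 mm while the lock still lies in its cradle (value of joint shackle above 0.012 m and height (world z) of lock_center below 0.045 m and distance of lock_center from where it was at the start of the episode below 0.012 m), for 0.1 s.
At the end, for the whole second after the job is handed in: The lock's centre is more than 12 cm above the bench, the shackle out at least 12 mm, the fingers hold the lock (more than 2 N) with the grasp point within 4 cm of the middle of the shackle's cross bar, and the lock is still (under 5 cm/s and 0.5 rad/s) (height (world z) of lock_center above 0.12 m and value of joint shackle above 0.012 m and distance between the grasp point and shackle_bow below 0.04 m and contact force between lock and the fingers above 2 N and linear speed of lock below 0.05 m/s and angular speed of lock below 0.5 rad/s); the arm keeps its last pose, push and grip.
It fails at once if the key padlock or a bottle, jug or dish is shifted by more than 3 cm (distance of any of key_padlock_center, sample_a_mid, sample_b_mid, sample_c_mid, reagent_mid, jug_mid, dish_mid from where it was at the start of the episode above 0.03 m).
It also fails if it takes over 54 s, if anything falls off the work surface, if the arm or the gripper's body presses on something with over 40 N, if the wrist force passes 120 N, or if a joint passes its speed limit or range.

## Working session

There is one attempt and no reset: what is moved stays moved. The work goes in short steps, Python scripts to look and compute and a tool call to move; the robot and the scene stay as the last step left them, time stands still between calls to the robot, and variables do not carry over. Pictures are saved under pics/ and viewed, and the job is handed in when it is done.

Besides the shell and the picture viewer there is one more tool, called after "Request:" as a command line: name --argument value ..., lists and objects as JSON in quotes. servo_tool: Moves the arm, as the interface text tells. Its arguments: {"type":"object","properties":{"targets":{"type":"array"},"newtons":{"type":"number"}},"required":["targets"]}

```bash
mkdir -p pics; python3 - <<'E'
from station import *
import cv2
s=get_state(); print(s)
for n in("scene","top"):
    f=grab_frame(n); cv2.imwrite(f"pics/{n}0.png",f["color"][:,:,::-1]); print(n,f["K"],f["extrinsics"],[k for k in f])
E
```

```text
{'t': 0.0, 'joints': array([ 1.12192068e+00,  3.59519232e-01,  1.51143765e+00, -3.82538423e-05,
        1.27249672e+00, -1.15081145e-01]), 'joint_velocities': array([-0.00086215,  0.00130385,  0.00045596, -0.00066215, -0.00072602,
        0.00072154]), 'tau': array([-3.02156172e-03, -5.27632892e+01, -2.78621721e+01, -5.35373492e-04,
        1.35521090e-02, -4.46246645e-06]), 'tcp_pos': array([0.19629565, 0.56627445, 0.23844312]), 'ee_rot': array([ 1.66117884e-01,  9.86105462e-01, -8.98808171e-04, -2.41354020e-04]), 'contact_force': array([ 0.23790742, -0.28538537, -0.53705741]), 'ft_torque': array([ 0.00858069,  0.03121851, -0.00471106]), 'opening': 0.9962425026155126}
scene [[505.03859991   0.         308.79201061]
 [  0.         505.03859991 197.75426191]
 [  0.           0.           1.        ]] [[-0.63565097 -0.65675495  0.40573486  1.05937496]
 [ 0.77194189 -0.54573493  0.32600477  0.39775182]
 [ 0.00731844  0.52042898  0.85387359  1.05824438]
 [ 0.          0.          0.          1.        ]] ['color', 'K', 'extrinsics']
top [[503.53071987   0.         317.95014928]
 [  0.         503.53071987 203.33061235]
 [  0.           0.           1.        ]] [[-0.01234039  0.98378547 -0.17892417  0.37236616]
 [-0.99992217 -0.01181277  0.00401394  0.04641533]
 [ 0.00183527  0.17895978  0.98385468  1.18207919]
 [ 0.          0.          0.          1.        ]] ['color', 'K', 'extrinsics']
```

View pics/scene0.png

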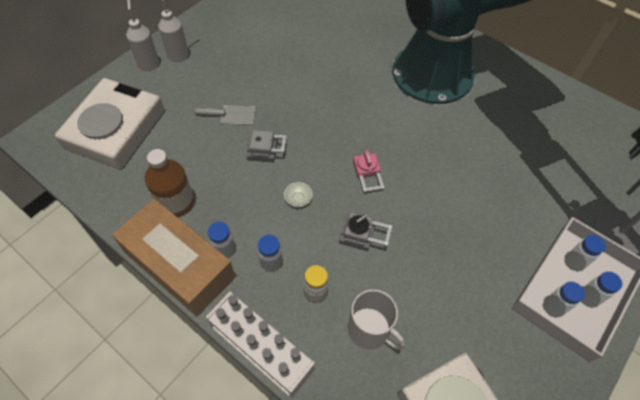

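View pics/top0.png

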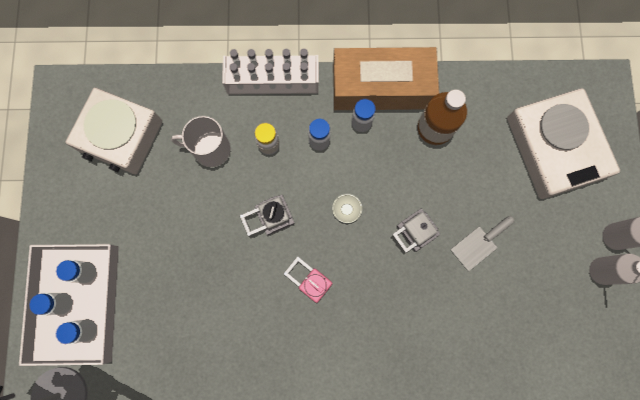

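The lock is the one at top (272,213), with its shackle to image-left at about (250,221). The key padlock is at (418,230), the pink decoy at (310,283), and the dish at (347,209). I'll zoom in.

```bash
cat > h.py <<'E'
import numpy as np, cv2
from station import *
def ray(f,u,v):
    K=f["K"];E=f["extrinsics"]
    d=np.array([(u-K[0,2])/K[0,0],-(v-K[1,2])/K[1,1],-1.0]); return E[:3,3],E[:3,:3]@d
def onz(f,u,v,z):
    o,d=ray(f,u,v); return o+d*(z-o[2])/d[2]
def proj(f,p):
    E=f["extrinsics"];c=E[:3,:3].T@(np.asarray(p)-E[:3,3]);K=f["K"]
    return np.array([K[0,2]+K[0,0]*c[0]/-c[2],K[1,2]-K[1,1]*c[1]/-c[2]])
E
python3 - <<'E'
from h import *
ims=[]
for n,(x,y) in (("top",(232,178)),("scene",(330,195))):
    f=grab_frame(n); c=f["color"][y:y+66,x:x+76,::-1]; cv2.imwrite(f"pics/z{n}.png",cv2.resize(c,None,fx=9,fy=9,interpolation=cv2.INTER_CUBIC))
E
```

```text
(no output)
```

View pics/ztop.png

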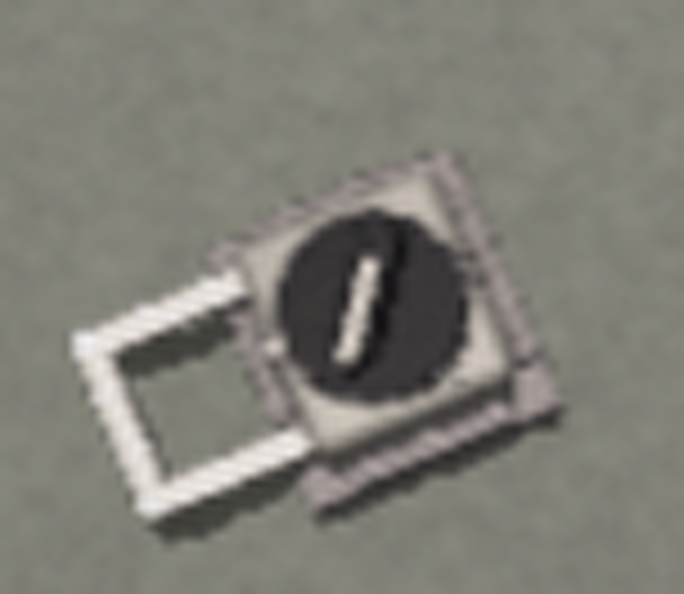

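View pics/zscene.png

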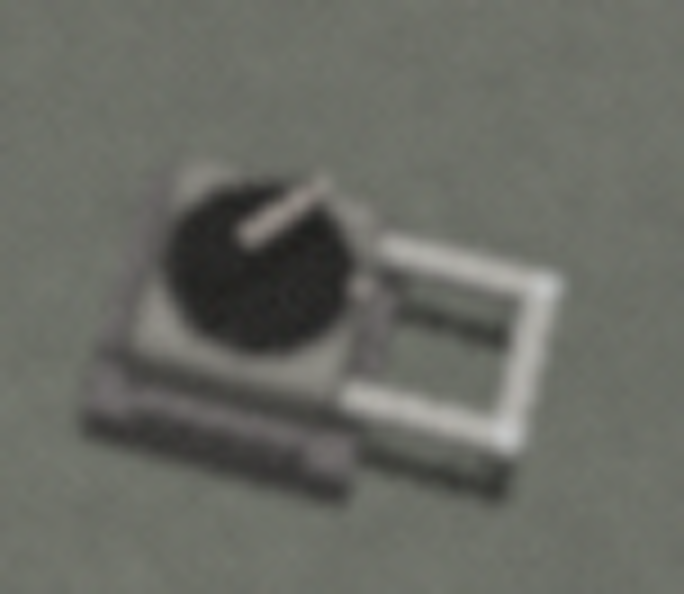

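The bar's line runs from (372,262) to its pointed end at (345,358) in the top crop. Next I compute the pose from these points in both views.

```bash
python3 - <<'E'
from h import *
ft=grab_frame("top");fs=grab_frame("scene")
T=lambda x,y,z:onz(ft,232+(x+.5)/9-.5,178+(y+.5)/9-.5,z)
S=lambda x,y,z:onz(fs,330+(x+.5)/9-.5,195+(y+.5)/9-.5,z)
for nm,F,pts in (("top",T,dict(disc=(372,308,.0515),l0=(372,262,.0715),l1=(345,358,.0715),c0=(75,340,.037),c1=(150,515,.037),g0=(236,282,.037),g1=(300,440,.037),rib=(276,346,.046))),
 ("scene",S,dict(disc=(262,268,.0515),l0=(245,240,.0715),l1=(325,185,.0715),c0=(515,440,.037),c1=(555,280,.037),g0=(345,393,.037),g1=(385,243,.037),rib=(360,287,.046)))):
    P={k:F(*v) for k,v in pts.items()}
    for k in P: print(nm,k,P[k].round(4))
    m=(P['c0']+P['c1'])/2; 
    a=lambda v:np.degrees(np.arctan2(v[1],v[0])).round(1)
    print("len",np.linalg.norm(P['c0']-P['c1']),"yaw y: from disc",a(m-P['disc']),"from bar",a(P['c0']-P['c1'])-90,a(P['c1']-P['c0'])-90,"legs",a(P['c0']-P['g0']),a(P['c1']-P['g1']),"line",a(P['l1']-P['l0']),"dist disc-m",np.linalg.norm((m-P['disc'])[:2]))
# dark mask ellipse
for n,f,(x,y) in (("top",ft,(232,178)),("scene",fs,(330,195))):
    g=f["color"][y:y+66,x:x+76].max(2); 
    n_,lab,st,c=cv2.connectedComponentsWithStats((g<70).astype(np.uint8)); i=1+st[1:,4].argmax()
    cs,_=cv2.findContours((lab==i).astype(np.uint8),0,1); e=cv2.fitEllipse(cv2.convexHull(max(cs,key=cv2.contourArea)))
    print(n,st[i],e,onz(f,e[0][0]+x,e[0][1]+y,.0515))
E
```

```text
top disc [0.5597 0.1445 0.0515]
top l0 [0.568  0.1428 0.0715]
top l1 [0.5439 0.1494 0.0715]
top c0 [0.5547 0.2217 0.037 ]
top c1 [0.5095 0.202  0.037 ]
top g0 [0.5692 0.1807 0.037 ]
top g1 [0.5282 0.164  0.037 ]
top rib [0.5511 0.1693 0.046 ]
len 0.04931970737506637 yaw y: from disc 112.3 from bar -66.4 -246.4 legs 109.5 116.3 line 164.7 dist disc-m 0.07270526660321268
scene disc [0.5632 0.145  0.0515]
scene l0 [0.5695 0.1421 0.0715]
scene l1 [0.5442 0.1481 0.0715]
scene c0 [0.5549 0.2191 0.037 ]
scene c1 [0.5111 0.201  0.037 ]
scene g0 [0.5714 0.1787 0.037 ]
scene g1 [0.5301 0.1613 0.037 ]
scene rib [0.5491 0.1659 0.046 ]
len 0.04738570535588106 yaw y: from disc 114.9 from bar -67.5 -247.5 legs 112.2 115.6 line 166.6 dist disc-m 0.07167498885380129
top [ 31  24  21  20 288] ((40.95351791381836, 33.84336853027344), (20.14986801147461, 20.370258331298828), 122.3299789428711) [0.55952182 0.14439567 0.0515    ]
scene [ 18  21  21  18 262] ((28.334491729736328, 29.436765670776367), (17.55632781982422, 20.6700382232666), 104.30877685546875) [0.56392934 0.14459718 0.0515    ]
```

Both views agree. The lock centre is at about (0.5605, 0.1445), its own +y at about 113°, and the dial at about 0.92 rad. The tool y-axis is at 70.9° and needs to be at 76°. I'm moving over the dial.

Request:
servo_tool --targets '[[[1, -0.03, -0.0175, 0.0, 0], [1, -0.03, -0.0175, 0.0, 0], [1, -0.03, -0.0175, 0.006, 0], [1, -0.03, -0.0175, 0.006, 0], [1, -0.03, -0.0175, 0.006, 0], [1, -0.03, -0.0175, 0.006, 0], [1, -0.03, -0.0175, 0.006, 0], [1, -0.03, -0.0175, 0.006, 0]]]'

```text
t: 1.1
tcp_pos: [0.3783, 0.3548, 0.2032]
ee_rot: [0.166, 0.986, 0.0, 0.0]
contact_force: [-0.4, 0.4, 0.0]
opening: 0.996
```

Request:
servo_tool --targets '[[[0.8, -0.03, -0.0175, 0.006, 0], [0.6, -0.03, -0.0175, 0.006, 0], [0.5, -0.03, -0.0175, 0.006, 0], [0.5, -0.03, -0.0175, 0.006, 0], [0.5, -0.03, -0.0175, 0.006, 0], [0.5, -0.03, -0.0175, 0.006, 0], [0.5, -0.03, -0.0175, 0.006, 0], [0.5, -0.03, -0.0175, 0.006, 0]]]'

```text
t: 1.9
tcp_pos: [0.5592, 0.1438, 0.1551]
ee_rot: [0.166, 0.986, 0.0, 0.0]
contact_force: [0.1, 0.9, -0.3]
opening: 0.496
```

Request:
servo_tool --targets '[[[0.5, 0, 0, 0, -5], [0.5, 0, 0, 0, 0], [0.5, 0, 0, 0, 0], [0.5, 0, 0, 0, 0], [0.5, 0, 0, 0, 0], [0.5, 0, 0, 0, 0], [0.5, 0, 0, 0, 0], [0.5, 0, 0, 0, 0]]]'

```text
t: 2.7
tcp_pos: [0.5582, 0.1453, 0.1554]
ee_rot: [0.123, 0.992, -0.0, 0.0]
contact_force: [0.5, 0.0, 0.5]
opening: 0.501
```

```bash
cat >> h.py <<'E'
from scipy.spatial.transform import Rotation as R
def to(p):
    s=get_state(); M=R.from_quat(s["ee_rot"]).as_matrix()
    d=M.T@(np.asarray(p)-s["tcp_pos"]); a=lambda v:np.degrees(np.arctan2(v[1],v[0])).round(1)
    print("t",s["t"],"tcp",s["tcp_pos"].round(4),"xdir",a(M[:,0]),"ydir",a(M[:,1]),"zax",M[:,2].round(3),"F",s["contact_force"].round(1),"open",round(s["opening"],3),"j",s["joints"].round(2))
    print("local shift to target",d.round(4))
E
python3 - <<'E'
from h import *
to([.5605,.1445,.13])
for n,(x,y) in (("top",(212,158)),("scene",(310,175))):
    f=grab_frame(n); c=f["color"][y:y+100,x:x+120,::-1]; cv2.imwrite(f"pics/y{n}.png",cv2.resize(c,None,fx=5,fy=5,interpolation=cv2.INTER_CUBIC))
E
```

```text
t 2.7 tcp [0.5582 0.1453 0.1554] xdir 165.9 ydir 75.9 zax [ 0. -0. -1.] F [0.5 0.  0.5] open 0.501 j [ 0.13  0.41  1.66 -0.    1.07 -1.19]
local shift to target [-0.0024 -0.0002  0.0254]
```

Request:
servo_tool --targets '[[[0.5, -0.002, 0, 0.015, 0], [0.5, 0, 0, 0.02, 0], [0.5, 0, 0, 0.02, 0], [0.5, 0, 0, 0.015, 0], [0.5, 0, 0, 0.01, 0], [0.5, 0, 0, 0.005, 0], [0.5, 0, 0, 0.003, 0], [0.5, 0, 0, 0, 0]]]'

```text
t: 3.6
tcp_pos: [0.5605, 0.1446, 0.0674]
ee_rot: [0.123, 0.992, -0.0, 0.0]
contact_force: [0.9, -0.6, 0.4]
opening: 0.499
```

```bash
python3 - <<'E'
from h import *
to([.5605,.1445,.064])
for n,(x,y) in (("top",(212,158)),("scene",(310,175))):
    f=grab_frame(n); c=f["color"][y:y+100,x:x+120,::-1]; cv2.imwrite(f"pics/x{n}.png",cv2.resize(c,None,fx=5,fy=5,interpolation=cv2.INTER_CUBIC))
E
```

```text
t 3.6 tcp [0.5605 0.1446 0.0674] xdir 165.9 ydir 75.9 zax [ 0. -0. -1.] F [ 0.9 -0.6  0.4] open 0.499 j [ 0.13  0.53  1.72 -0.    0.89 -1.19]
local shift to target [-0.     -0.      0.0034]
```

View pics/xscene.png

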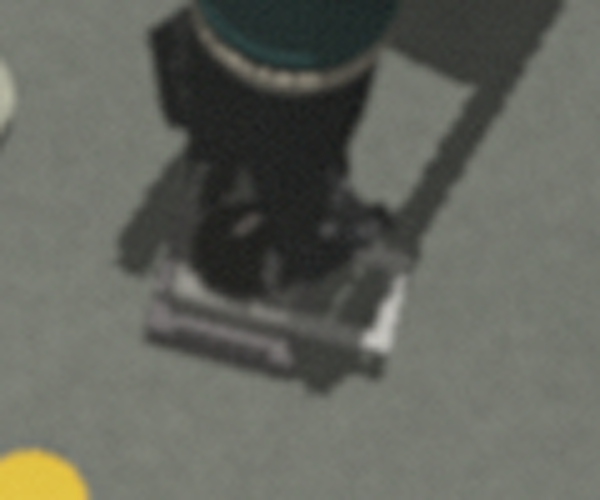

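View pics/xtop.png

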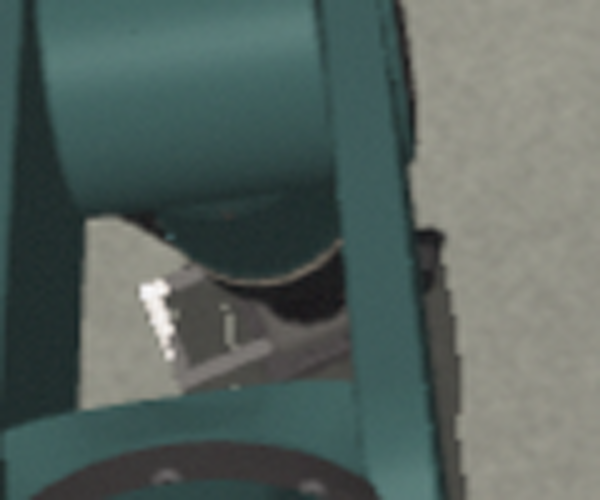

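The scene view shows the jaws standing astride the bar, with its white line at about (245,222). The top view is blocked by the arm. I'll close on the bar.

Request:
servo_tool --targets '[[[0.3, 0, 0, 0.002, 0], [0.1, 0, 0, 0, 0], [0, 0, 0, 0, 0], [0, 0, 0, 0, 0], [0, 0, 0, 0, 0], [0, 0, 0, 0, 0], [0, 0, 0, 0, 0], [0, 0, 0, 0, 0]]]' --newtons 40

```text
t: 4.5
tcp_pos: [0.5604, 0.1444, 0.0656]
ee_rot: [0.123, 0.992, -0.0, 0.0]
contact_force: [-0.3, -2.0, 5.3]
opening: 0.103
```

Request:
servo_tool --targets '[[[0, 0, 0, 0, 4], [0, 0, 0, 0, 5], [0, 0, 0, 0, 5], [0, 0, 0, 0, 5], [0, 0, 0, 0, 5], [0, 0, 0, 0, 5], [0, 0, 0, 0, 5], [0, 0, 0, 0, 5]]]'

```text
t: 5.3
tcp_pos: [0.5601, 0.1445, 0.0656]
ee_rot: [0.449, 0.894, -0.0, -0.0]
contact_force: [-1.7, -0.6, 6.8]
opening: 0.103
```

Request:
servo_tool --targets '[[[0, 0, 0, 0, 5], [0, 0, 0, 0, 5], [0, 0, 0, 0, 4], [0, 0, 0, 0, 0], [0, 0, 0, 0, 0], [0, 0, 0, 0, 0], [0, 0, 0, 0, 0], [0, 0, 0, 0, 0]]]'

```text
t: 6.1
tcp_pos: [0.5603, 0.1445, 0.0656]
ee_rot: [0.553, 0.833, -0.0, 0.0]
contact_force: [-1.6, -1.3, 5.9]
opening: 0.101
```

```bash
python3 - <<'E'
from h import *
to([.5605,.1445,.064]); print(get_state()["ft_torque"])
E
```

```text
t 6.1 tcp [0.5603 0.1445 0.0656] xdir 112.9 ydir 22.9 zax [ 0. -0. -1.] F [-1.6 -1.3  5.9] open 0.101 j [ 0.13  0.53  1.73 -0.    0.88 -0.27]
local shift to target [-0.      0.0002  0.0016]
[-0.26898638  0.26834926 -0.00813494]
```

The torque about z is near zero, so the dial sits in its notch. I'll release, rise, and shift aside to look.

Request:
servo_tool --targets '[[[0.2, 0, 0, 0, 0], [0.4, 0, 0, 0, 0], [0.5, 0, 0, 0, 0], [0.5, 0, 0, 0, 0], [0.5, 0, 0, -0.02, 0], [0.5, 0, 0, -0.04, 0], [0.5, 0, 0, -0.045, 0], [0.5, 0, 0, -0.03, 0]]]'

```text
t: 6.9
tcp_pos: [0.5612, 0.1448, 0.2031]
ee_rot: [0.553, 0.833, 0.001, 0.001]
contact_force: [0.8, -0.6, -0.4]
opening: 0.498
```

Request:
servo_tool --targets '[[[0.4, 0.02, 0.0, 0, -8], [0.4, 0.03, 0.0, 0, -8], [0.4, 0.03, 0.0, 0, -8], [0.4, 0.03, 0.015, 0, -8], [0.4, 0.03, 0.03, 0, -8], [0.4, 0.01, 0.03, 0, -8], [0.4, 0, 0.02, 0, -8], [0.4, 0, 0, 0, -8]]]'

```text
t: 7.7
tcp_pos: [0.5113, 0.3385, 0.2003]
ee_rot: [0.023, 1.0, 0.001, 0.001]
contact_force: [-0.7, -0.2, -0.5]
opening: 0.399
```

```bash
python3 - <<'E'
from h import *
to([.533,.2085,.12])
for n,(x,y) in (("top",(212,158)),("scene",(310,175))):
    f=grab_frame(n); c=f["color"][y:y+100,x:x+120,::-1]; cv2.imwrite(f"pics/w{n}.png",cv2.resize(c,None,fx=6,fy=6,interpolation=cv2.INTER_CUBIC))
E
```

```text
t 7.7 tcp [0.5113 0.3385 0.2003] xdir 177.3 ydir 87.3 zax [ 0.001  0.002 -1.   ] F [-0.7 -0.2 -0.5] open 0.399 j [ 0.47  0.41  1.53  0.    1.2  -1.05]
local shift to target [-0.0276 -0.129   0.0801]
```

View pics/wscene.png

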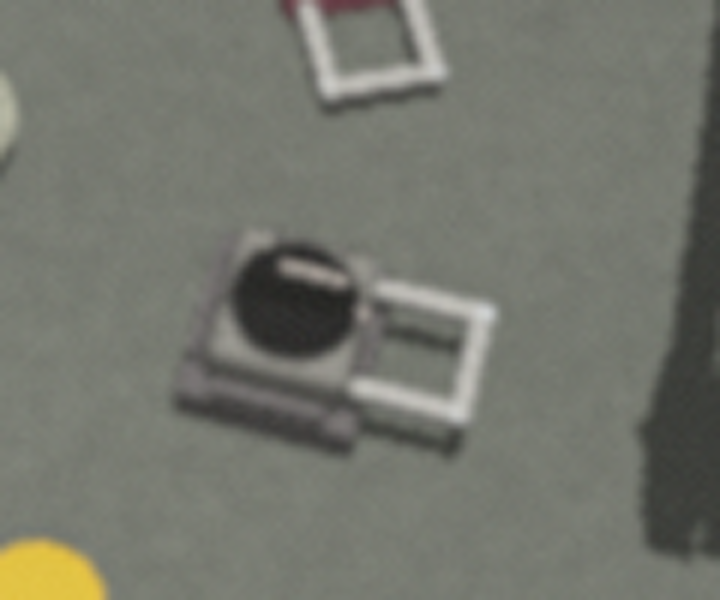

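View pics/wtop.png

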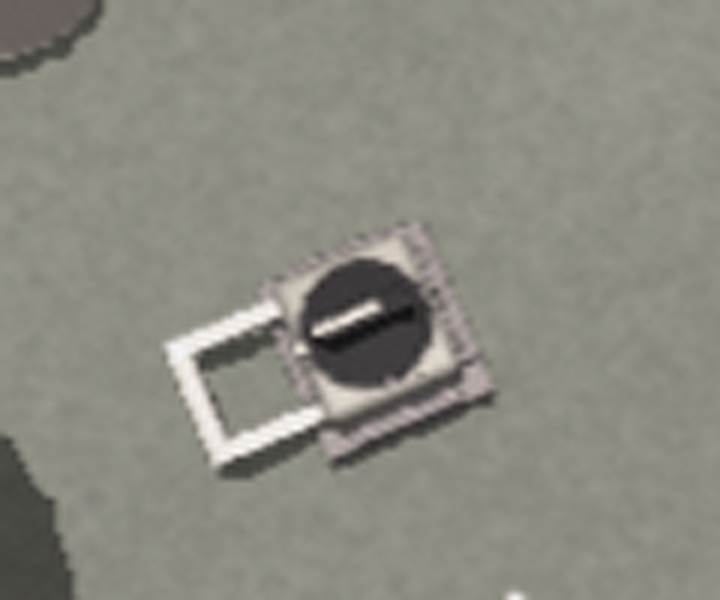

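The line on the dial now runs from (378,303) to (312,335) in the top crop, about parallel to the legs and facing the rib at (303,350). I'll check the angle and refine the bow's position.

```bash
python3 - <<'E'
from h import *
ft=grab_frame("top");fs=grab_frame("scene")
T=lambda x,y,z:onz(ft,212+(x+.5)/6-.5,158+(y+.5)/6-.5,z)
S=lambda x,y,z:onz(fs,310+(x+.5)/6-.5,175+(y+.5)/6-.5,z)
a=lambda v:np.degrees(np.arctan2(v[1],v[0])).round(1)
print("line",a(T(312,335,.0715)-T(378,303,.0715)),a(S(346,281,.0715)-S(281,265,.0715)))
print("bow mid top",((T(180,352,.037)+T(222,455,.037))/2),"scene",((S(485,312,.037)+S(460,408,.037))/2))
print("bar dir",a(T(180,352,.037)-T(222,455,.037)), a(S(460,408,.037)-S(485,312,.037)))
to([.533,.2085,.12])
E
```

```text
line 115.7 113.8
bow mid top [0.53256719 0.20945846 0.037     ] scene [0.53410075 0.20891203 0.037     ]
bar dir 22.6 22.0
t 7.9 tcp [0.5103 0.3352 0.2   ] xdir 176.7 ydir 86.7 zax [-0.001 -0.001 -1.   ] F [-0.  -0.3  0.1] open 0.4 j [ 0.47  0.41  1.53 -0.    1.2  -1.04]
local shift to target [-0.0301 -0.1252  0.0801]
```

Request:
servo_tool --targets '[[[0.33, -0.006, -0.025, 0.01, 0], [0.33, -0.008, -0.033, 0.02, 0], [0.33, -0.008, -0.033, 0.02, 0], [0.33, -0.008, -0.033, 0.02, 0], [0.33, 0, 0, 0.01, -8], [0.33, 0, 0, 0, -8], [0.33, 0, 0, 0, -8], [0.33, 0, 0, 0, -2.3]]]'

```text
t: 8.7
tcp_pos: [0.5337, 0.2091, 0.1202]
ee_rot: [-0.201, 0.98, -0.0, -0.0]
contact_force: [0.2, 0.5, -0.4]
opening: 0.325
```

```bash
python3 - <<'E'
from h import *
to([.533,.209,.022])
E
```

```text
t 8.7 tcp [0.5337 0.2091 0.1202] xdir -156.8 ydir 113.2 zax [-0.001 -0.    -1.   ] F [ 0.2  0.5 -0.4] open 0.325 j [ 0.25  0.45  1.7  -0.    0.99 -1.72]
local shift to target [0.0006 0.0002 0.0982]
```

Request:
servo_tool --targets '[[[0.33, 0, 0, 0.015, 0], [0.33, 0, 0, 0.02, 0], [0.33, 0, 0, 0.015, 0], [0.33, 0, 0, 0.008, 0], [0.33, 0, 0, 0, 0], [0.33, 0, 0, 0, 0], [0.33, 0, 0, 0, 0], [0.33, 0, 0, 0, 0]]]'

```text
t: 9.5
tcp_pos: [0.5345, 0.2102, 0.0631]
ee_rot: [-0.201, 0.98, 0.0, 0.001]
contact_force: [0.1, -0.1, -0.6]
opening: 0.33
```

```bash
python3 - <<'E'
from h import *
to([.533,.209,.022])
for n,(x,y) in (("top",(212,158)),("scene",(320,175))):
    f=grab_frame(n); c=f["color"][y:y+100,x:x+120,::-1]; cv2.imwrite(f"pics/v{n}.png",cv2.resize(c,None,fx=6,fy=6,interpolation=cv2.INTER_CUBIC))
E
```

```text
t 9.5 tcp [0.5345 0.2102 0.0631] xdir -156.8 ydir 113.2 zax [ 0.001  0.    -1.   ] F [ 0.1 -0.1 -0.6] open 0.33 j [ 0.25  0.53  1.74 -0.    0.87 -1.72]
local shift to target [ 0.0019 -0.0005  0.0411]
```

View pics/vscene.png

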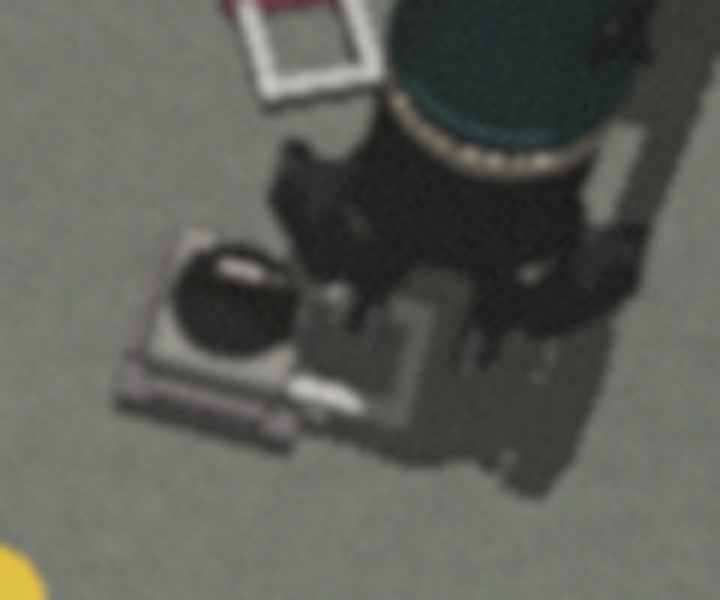

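The fingers straddle the cross bar: tips at about (355,325) and (485,360), bar from (430,300) to (395,420). The linkage bulges towards the dial at (285,165), so I'll check its clearance before going lower.

```bash
python3 - <<'E'
from h import *
f=grab_frame("scene"); s=get_state(); M=R.from_quat(s["ee_rot"]).as_matrix(); t=s["tcp_pos"]
for (x,y) in [(290,145),(270,195),(300,255),(340,285),(355,325),(485,365),(470,345),(640,230),(635,285),(600,320),(500,270)]:
    o,d=ray(f,320+(x+.5)/6-.5,175+(y+.5)/6-.5)
    for off in (0.012,-0.012):
        n=M[:,0]; p=o+d*((t+n*off-o)@n)/(d@n); l=M.T@(p-t); print((x,y),off,"local y,z mm",(l[1:]*1000).round(0),end=' ')
    print()
E
```

```text
(290, 145) 0.012 local y,z mm [-63. -83.] (290, 145) -0.012 local y,z mm [ -62. -122.] 
(270, 195) 0.012 local y,z mm [-67. -47.] (270, 195) -0.012 local y,z mm [-65. -87.] 
(300, 255) 0.012 local y,z mm [-51. -10.] (300, 255) -0.012 local y,z mm [-51. -52.] 
(340, 285) 0.012 local y,z mm [-34.   4.] (340, 285) -0.012 local y,z mm [-34. -38.] 
(355, 325) 0.012 local y,z mm [-25.  31.] (355, 325) -0.012 local y,z mm [-25. -12.] 
(485, 365) 0.012 local y,z mm [26. 36.] (485, 365) -0.012 local y,z mm [24. -7.] 
(470, 345) 0.012 local y,z mm [18. 24.] (470, 345) -0.012 local y,z mm [ 16. -19.] 
(640, 230) 0.012 local y,z mm [ 61. -85.] (640, 230) -0.012 local y,z mm [  57. -123.] 
(635, 285) 0.012 local y,z mm [ 67. -48.] (635, 285) -0.012 local y,z mm [ 62. -88.] 
(600, 320) 0.012 local y,z mm [ 60. -18.] (600, 320) -0.012 local y,z mm [ 56. -59.] 
(500, 270) 0.012 local y,z mm [ 20. -35.] (500, 270) -0.012 local y,z mm [ 18. -76.]
```

View pics/vtop.png

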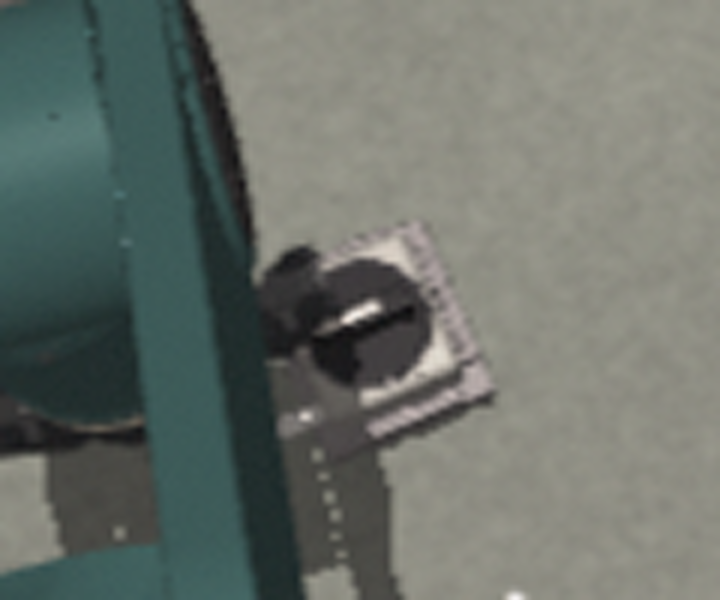

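In this orientation the linkage, at about y −50 mm, would touch the dial's bar end if lowered. So I'll pull the shackle with shut fingers placed inside the U, with the linkage turned along the lock's x and clear of the dial. I'll regrip the bar once it has moved out 16 mm. First I rise and turn +90°.

Request:
servo_tool --targets '[[[0.3, 0, 0, -0.02, 0], [0.2, 0, 0, -0.03, 0], [0.1, 0, 0, -0.01, 8], [0, 0, 0, 0, 8], [0, 0, 0, 0, 8], [0, 0, 0, 0, 8], [0, 0, 0, 0, 8], [0, 0, 0, 0, 8]]]'

```text
t: 10.45
tcp_pos: [0.5339, 0.2101, 0.1225]
ee_rot: [0.218, 0.976, 0.0, 0.0]
contact_force: [-0.3, -1.0, -0.6]
opening: -0.003
```

Request:
servo_tool --targets '[[[0, 0, 0, 0, 8], [0, 0, 0, 0, 8], [0, 0, 0, 0, 8], [0, 0, 0, 0, 8], [0, 0, 0, 0, 8], [0, 0, 0, 0, 2], [0, -0.001, 0, 0, 0], [0, -0.02, 0, 0, 0]]]'

```text
t: 11.25
tcp_pos: [0.5414, 0.1919, 0.1224]
ee_rot: [0.549, 0.836, 0.0, -0.0]
contact_force: [0.2, -0.6, -0.0]
opening: 0.005
```

```bash
python3 - <<'E'
from h import *
to([.541,.191,.06])
for n,(x,y) in (("scene",(320,175)),):
    f=grab_frame(n); c=f["color"][y:y+100,x:x+120,::-1]; cv2.imwrite(f"pics/u{n}.png",cv2.resize(c,None,fx=6,fy=6,interpolation=cv2.INTER_CUBIC))
E
```

```text
t 11.25 tcp [0.5414 0.1919 0.1224] xdir 113.4 ydir 23.4 zax [-0.001  0.001 -1.   ] F [ 0.2 -0.6 -0. ] open 0.005 j [ 0.22  0.45  1.69  0.    1.   -0.19]
local shift to target [-0.0007 -0.0007  0.0624]
```

View pics/uscene.png

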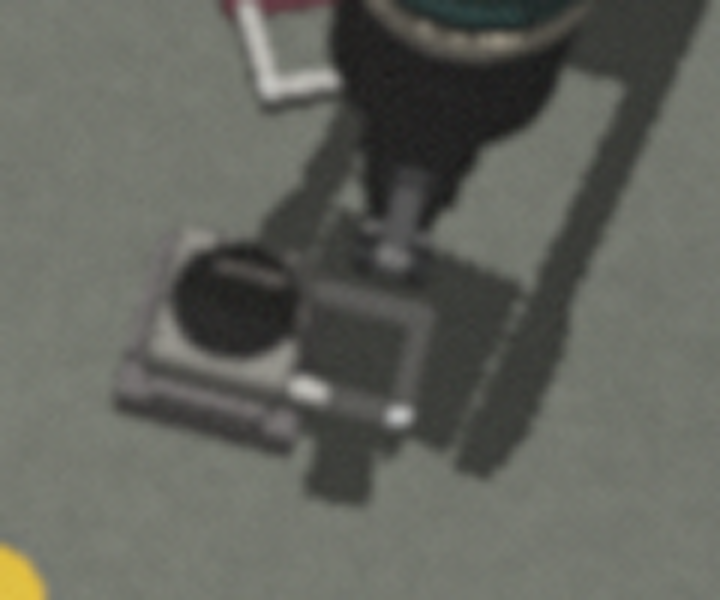

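The shut fingers are over the U, tips at about (390,260) on the way to the opening's middle. I'll lower to just above the bar, then in slowly.

Request:
servo_tool --targets '[[[0, -0.001, -0.0007, 0.015, 0], [0, 0, 0, 0.02, 0], [0, 0, 0, 0.02, 0], [0, 0, 0, 0.01, 0], [0, 0, 0, 0.005, 0], [0, 0, 0, 0.003, 0], [0, 0, 0, 0, 0], [0, 0, 0, 0, 0]]]'

```text
t: 12.1
tcp_pos: [0.5425, 0.1897, 0.0499]
ee_rot: [0.551, 0.835, 0.0, 0.0]
contact_force: [1.0, 0.6, -0.1]
opening: 0.001
```

```bash
python3 - <<'E'
from h import *
to([.541,.191,.024])
for n,(x,y) in (("scene",(320,175)),):
    f=grab_frame(n); c=f["color"][y:y+100,x:x+120,::-1]; cv2.imwrite(f"pics/t{n}.png",cv2.resize(c,None,fx=6,fy=6,interpolation=cv2.INTER_CUBIC))
E
```

```text
t 12.1 tcp [0.5425 0.1897 0.0499] xdir 113.2 ydir 23.2 zax [ 0.001  0.    -1.   ] F [ 1.   0.6 -0.1] open 0.001 j [ 0.22  0.55  1.75 -0.    0.84 -0.19]
local shift to target [ 0.0018 -0.0008  0.0259]
```

View pics/tscene.png

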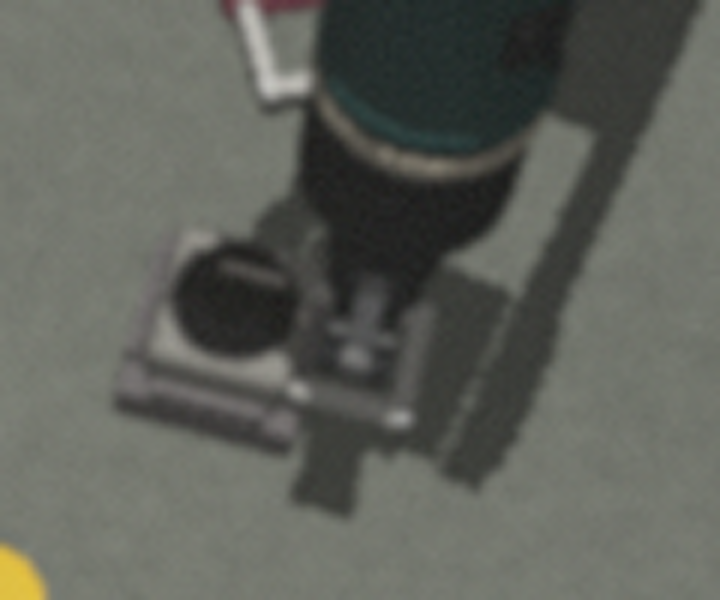

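The finger tips at (355,365) lie inside the U (cross bar at x≈410, legs at y≈290 and 400). Lowering in.

Request:
servo_tool --targets '[[[0, 0.0015, -0.0005, 0, 0], [0, 0, 0, 0.005, 0], [0, 0, 0, 0.005, 0], [0, 0, 0, 0.005, 0], [0, 0, 0, 0.005, 0], [0, 0, 0, 0.004, 0], [0, 0, 0, 0, 0], [0, 0, 0, 0, 0]]]'

```text
t: 12.95
tcp_pos: [0.5408, 0.1907, 0.0251]
ee_rot: [0.551, 0.835, -0.0, -0.0]
contact_force: [0.5, 0.2, -0.1]
opening: 0.003
```

There's no contact. Pulling along tool +x, which is the lock's +y.

Request:
servo_tool --targets '[[[0, 0.003, 0, 0, 0], [0, 0.003, 0, 0, 0], [0, 0.003, 0, 0, 0], [0, 0.003, 0, 0, 0], [0, 0.002, 0, 0, 0], [0, 0.002, 0, 0, 0], [0, 0.0, 0, 0, 0], [0, 0, 0, 0, 0]]]'

```text
t: 13.75
tcp_pos: [0.5343, 0.2056, 0.0252]
ee_rot: [0.551, 0.835, -0.0, -0.0]
contact_force: [-0.1, 0.1, -0.1]
opening: 0.001
```

Request:
servo_tool --targets '[[[0, 0.001, 0, 0, 0], [0, 0.001, 0, 0, 0], [0, 0.001, 0, 0, 0], [0, 0.001, 0, 0, 0], [0, 0, 0, 0, 0], [0, 0.0, 0, 0, 0], [0, 0.0, 0, 0, 0], [0, 0, 0, 0, 0]]]'

```text
t: 14.55
tcp_pos: [0.5329, 0.2092, 0.0253]
ee_rot: [0.551, 0.835, -0.0, -0.0]
contact_force: [0.6, -0.4, -0.5]
opening: 0.0
```

```bash
python3 - <<'E'
from h import *
to([.541,.191,.024])
for n,(x,y) in (("scene",(320,175)),):
    f=grab_frame(n); c=f["color"][y:y+100,x:x+120,::-1]; cv2.imwrite(f"pics/s{n}.png",cv2.resize(c,None,fx=6,fy=6,interpolation=cv2.INTER_CUBIC))
E
```

```text
t 14.55 tcp [0.5329 0.2092 0.0253] xdir 113.2 ydir 23.2 zax [-0.  0. -1.] F [ 0.6 -0.4 -0.5] open 0.0 j [ 0.25  0.59  1.76  0.    0.79 -0.15]
local shift to target [-0.0199  0.0003  0.0013]
```

View pics/sscene.png

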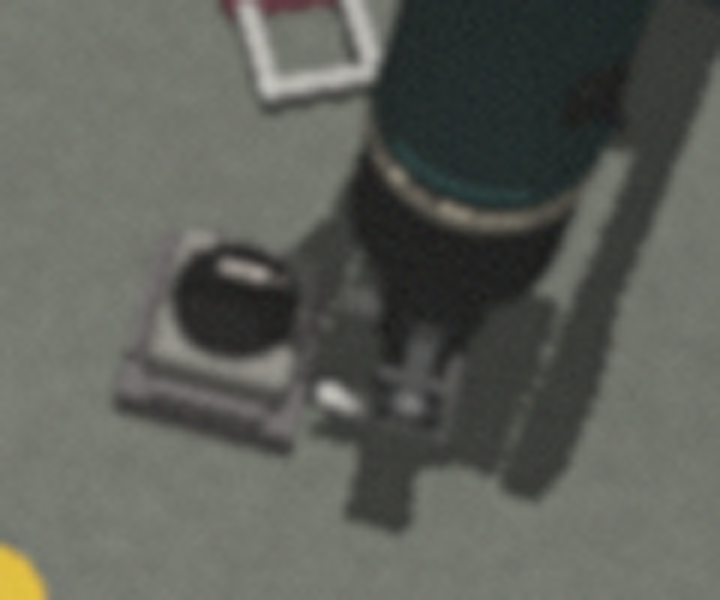

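The near leg has moved right, to (345,395), and the lock has stayed in its cradle. I'll continue to the stop, watching the force.

Request:
servo_tool --targets '[[[0, 0.001, 0, 0, 0], [0, 0.001, 0, 0, 0], [0, 0, 0, 0, 0], [0, 0, 0, 0, 0], [0, 0, 0, 0, 0], [0, 0.0, 0, 0, 0], [0, 0.0, 0, 0, 0], [0, 0, 0, 0, 0]]]'

```text
t: 15.4
tcp_pos: [0.5322, 0.211, 0.0253]
ee_rot: [0.551, 0.835, 0.0, 0.0]
contact_force: [0.8, 0.4, 0.4]
opening: -0.001
```

Request:
servo_tool --targets '[[[0, 0.001, 0, 0, 0], [0, 0.001, 0, 0, 0], [0, 0, 0, 0, 0], [0, 0, 0, 0, 0], [0, 0, 0, 0, 0], [0, 0.0, 0, 0, 0], [0, 0.0, 0, 0, 0], [0, 0, 0, 0, 0]]]'

```text
t: 16.2
tcp_pos: [0.5322, 0.2112, 0.0253]
ee_rot: [0.55, 0.835, -0.001, 0.001]
contact_force: [3.3, -8.9, 0.0]
opening: 0.001
```

The stop is reached, with 9 N against the pull. I'll back off 5 mm, rise and look.

Request:
servo_tool --targets '[[[0, -0.004, 0, 0, 0], [0, -0.005, 0, 0, 0], [0, 0, 0, 0, 0], [0, 0, 0, -0.015, 0], [0, 0, 0, -0.03, 0], [0, 0, 0, -0.04, 0], [0, 0, 0, -0.03, 0], [0, 0.0, 0, -0.02, 0]]]'

```text
t: 17.0
tcp_pos: [0.5357, 0.2051, 0.1628]
ee_rot: [0.551, 0.835, 0.001, 0.001]
contact_force: [0.3, 0.4, 0.2]
opening: 0.004
```

Request:
servo_tool --targets '[[[0.2, 0.04, 0, 0, -8], [0.25, 0.04, 0, 0, -8], [0.25, 0.04, 0, 0, -8], [0.25, 0, 0, 0, -8], [0.25, 0, 0, 0, -8], [0.25, 0, 0, 0, -8], [0.25, 0, 0, 0, -8], [0.25, 0.0, 0, 0, -8]]]'

```text
t: 17.8
tcp_pos: [0.4728, 0.3068, 0.1602]
ee_rot: [0.022, 1.0, 0.0, -0.0]
contact_force: [0.4, -0.6, 0.2]
opening: 0.25
```

```bash
python3 - <<'E'
from h import *
to([.527,.224,.12])
for n,(x,y) in (("top",(202,158)),("scene",(310,175))):
    f=grab_frame(n); c=f["color"][y:y+100,x:x+120,::-1]; cv2.imwrite(f"pics/r{n}.png",cv2.resize(c,None,fx=6,fy=6,interpolation=cv2.INTER_CUBIC))
E
```

```text
t 17.8 tcp [0.4728 0.3068 0.1602] xdir 177.5 ydir 87.5 zax [-0.001  0.    -1.   ] F [ 0.4 -0.6  0.2] open 0.25 j [ 0.45  0.39  1.68  0.    1.07 -1.07]
local shift to target [-0.0578 -0.0803  0.0402]
```

View pics/rscene.png

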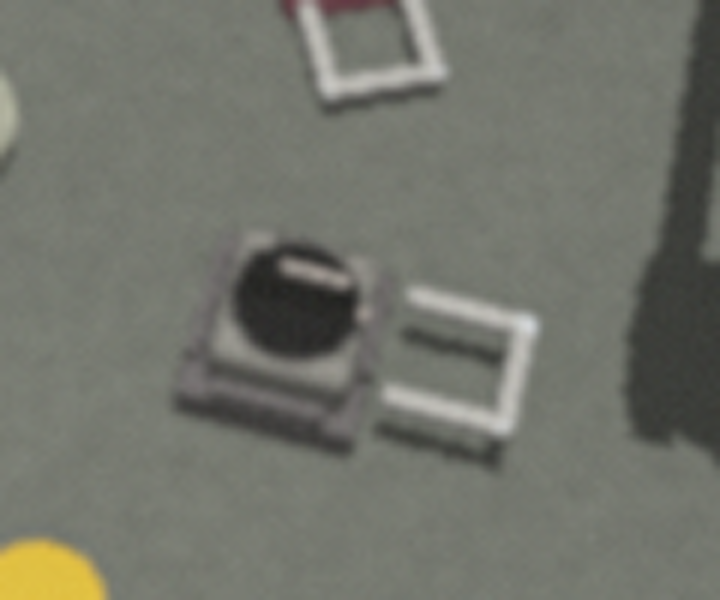

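View pics/rtop.png

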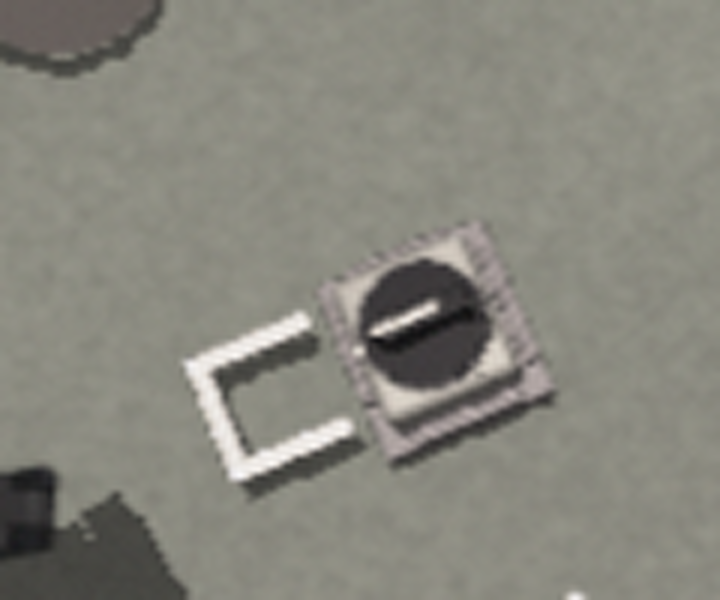

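The shackle is fully out: cross bar from (525,325) to (505,425) in the scene crop and from (198,370) to (240,472) in the top crop. Slab and dial haven't moved. Locating the bow.

```bash
python3 - <<'E'
from h import *
ft=grab_frame("top");fs=grab_frame("scene")
T=lambda x,y,z:onz(ft,202+(x+.5)/6-.5,158+(y+.5)/6-.5,z)
S=lambda x,y,z:onz(fs,310+(x+.5)/6-.5,175+(y+.5)/6-.5,z)
print((T(199,369,.037)+T(242,471,.037))/2,(S(527,326,.037)+S(503,423,.037))/2)
to([.527,.224,.12])
E
```

```text
[0.5263978 0.2248296 0.037    ] [0.52890164 0.22478221 0.037     ]
t 18.0 tcp [0.473  0.3066 0.1602] xdir 177.0 ydir 87.0 zax [-0. -0. -1.] F [-0.4  0.  -0.1] open 0.252 j [ 0.45  0.39  1.68  0.    1.07 -1.07]
local shift to target [-0.0584 -0.0796  0.0402]
```

Request:
servo_tool --targets '[[[0.25, -0.015, -0.02, 0.005, 0], [0.25, -0.015, -0.02, 0.01, 0], [0.25, -0.015, -0.02, 0.01, 0], [0.25, -0.0137, -0.0185, 0.01, 0], [0.25, 0, 0, 0.005, -8], [0.25, 0, 0, 0, -8], [0.25, 0, 0, 0, -8], [0.25, 0, 0, 0, -2.2]]]'

```text
t: 18.8
tcp_pos: [0.528, 0.2251, 0.1201]
ee_rot: [-0.203, 0.979, 0.0, -0.0]
contact_force: [-0.6, 0.2, 0.5]
opening: 0.25
```

Request:
servo_tool --targets '[[[0.25, 0, 0, 0.015, 0], [0.25, 0, 0, 0.02, 0], [0.25, 0, 0, 0.015, 0], [0.25, 0, 0, 0.01, 0], [0.25, 0, 0, 0, 0], [0.25, 0, 0, 0, 0], [0.25, 0, 0, 0, 0], [0.25, 0, 0, 0, 0]]]'

```text
t: 19.6
tcp_pos: [0.5286, 0.2254, 0.0611]
ee_rot: [-0.202, 0.979, 0.0, 0.001]
contact_force: [0.1, 1.0, 0.2]
opening: 0.252
```

```bash
python3 - <<'E'
from h import *
to([.5275,.2245,.024])
for n,(x,y) in (("scene",(320,175)),):
    f=grab_frame(n); c=f["color"][y:y+100,x:x+120,::-1]; cv2.imwrite(f"pics/q{n}.png",cv2.resize(c,None,fx=6,fy=6,interpolation=cv2.INTER_CUBIC))
E
```

```text
t 19.6 tcp [0.5286 0.2254 0.0611] xdir -156.6 ydir 113.4 zax [ 0.001  0.    -1.   ] F [0.1 1.  0.2] open 0.252 j [ 0.28  0.54  1.74 -0.    0.87 -1.7 ]
local shift to target [ 0.0014 -0.0004  0.0371]
```

View pics/qscene.png

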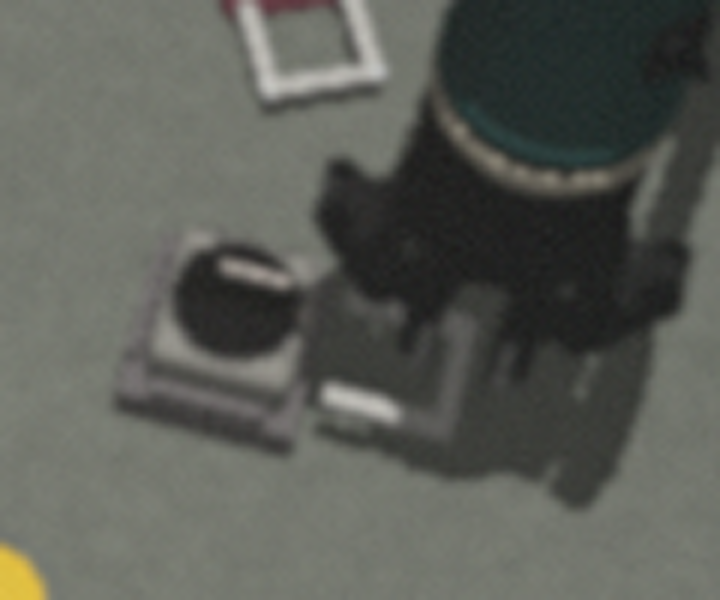

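Request:
servo_tool --targets '[[[0.25, 0.001, 0, 0.006, 0], [0.25, 0, 0, 0.006, 0], [0.25, 0, 0, 0.006, 0], [0.25, 0, 0, 0.006, 0], [0.25, 0, 0, 0.006, 0], [0.25, 0, 0, 0.005, 0], [0.25, 0, 0, 0, 0], [0.25, 0, 0, 0, 0]]]'

```text
t: 20.45
tcp_pos: [0.527, 0.2248, 0.0251]
ee_rot: [-0.203, 0.979, -0.0, -0.0]
contact_force: [-0.0, -0.1, -0.1]
opening: 0.248
```

Request:
servo_tool --targets '[[[0.15, 0, 0, 0, 0], [0.1, 0, 0, 0, 0], [0, 0, 0, 0, 0], [0, 0, 0, 0, 0], [0, 0, 0, 0, 0], [0, 0, 0, 0, 0], [0, 0, 0, 0, 0], [0, 0, 0, 0, 0]]]' --newtons 110

```text
t: 21.25
tcp_pos: [0.5272, 0.2249, 0.0254]
ee_rot: [-0.203, 0.979, 0.0, 0.0]
contact_force: [-0.7, 1.3, 3.0]
opening: 0.058
```

The bar is gripped (opening 0.058). Lifting slowly.

Request:
servo_tool --targets '[[[0, 0, 0, -0.002, 0], [0, 0, 0, -0.003, 0], [0, 0, 0, -0.004, 0], [0, 0, 0, -0.005, 0], [0, 0, 0, -0.006, 0], [0, 0, 0, -0.006, 0], [0, 0, 0, -0.006, 0], [0, 0, 0, -0.006, 0]]]'

```text
t: 22.05
tcp_pos: [0.5271, 0.225, 0.064]
ee_rot: [-0.203, 0.979, 0.0, 0.0]
contact_force: [0.1, 0.6, -3.1]
opening: 0.059
```

```bash
python3 - <<'E'
from h import *
to([.5275,.2245,.3])
for n,(x,y) in (("scene",(290,145)),):
    f=grab_frame(n); c=f["color"][y:y+130,x:x+170,::-1]; cv2.imwrite(f"pics/p{n}.png",cv2.resize(c,None,fx=4.5,fy=4.5,interpolation=cv2.INTER_CUBIC))
E
```

```text
t 22.05 tcp [0.5271 0.225  0.064 ] xdir -156.6 ydir 113.4 zax [ 0.  0. -1.] F [ 0.1  0.6 -3.1] open 0.059 j [ 0.28  0.53  1.74  0.    0.87 -1.7 ]
local shift to target [-0.0003 -0.0006 -0.236 ]
```

View pics/pscene.png

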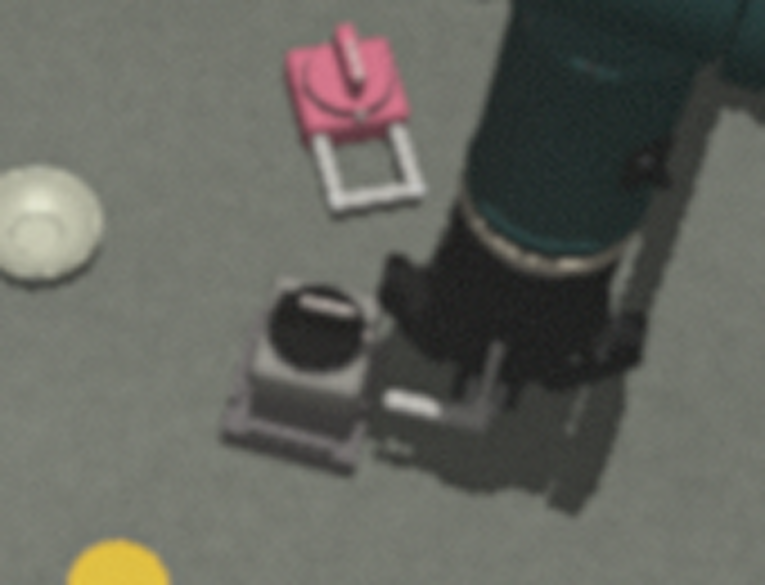

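The slab is up out of the cradle at about (315,350), still roughly level and held by the bar, with 3.1 N on the wrist. I'll keep lifting.

Request:
servo_tool --targets '[[[0, 0, 0, -0.008, 0], [0, 0, 0, -0.01, 0], [0, 0, 0, -0.011, 0], [0, 0, 0, -0.011, 0], [0, 0, 0, -0.011, 0], [0, 0, 0, -0.011, 0], [0, 0, 0, -0.011, 0], [0, 0, 0, -0.011, 0]]]'

```text
t: 22.9
tcp_pos: [0.527, 0.2248, 0.1483]
ee_rot: [-0.203, 0.979, -0.0, -0.0]
contact_force: [-0.0, -0.6, -3.3]
opening: 0.061
```

Request:
servo_tool --targets '[[[0, 0, 0, -0.011, 0], [0, 0, 0, -0.011, 0], [0, 0, 0, -0.011, 0], [0, 0, 0, -0.011, 0], [0, 0, 0, -0.011, 0], [0, 0, 0, -0.011, 0], [0, 0, 0, -0.011, 0], [0, 0, 0, -0.011, 0]]]'

```text
t: 23.7
tcp_pos: [0.527, 0.2248, 0.2362]
ee_rot: [-0.203, 0.979, -0.0, -0.0]
contact_force: [0.1, 0.3, -3.0]
opening: 0.061
```

Request:
servo_tool --targets '[[[0, 0, 0, -0.011, 0], [0, 0, 0, -0.01, 0], [0, 0, 0, -0.01, 0], [0, 0, 0, -0.008, 0], [0, 0, 0, -0.006, 0], [0, 0, 0, -0.004, 0], [0, 0, 0, -0.002, 0], [0, 0, 0, 0, 0]]]'

```text
t: 24.5
tcp_pos: [0.5271, 0.2248, 0.2863]
ee_rot: [-0.203, 0.979, -0.0, -0.0]
contact_force: [0.3, 0.3, -2.9]
opening: 0.057
```

Request:
servo_tool --targets '[[[0, 0, 0, 0, 0], [0, 0, 0, 0, 0], [0, 0, 0, 0, 0], [0, 0, 0, 0, 0], [0, 0, 0, 0, 0], [0, 0, 0, 0, 0], [0, 0, 0, 0, 0], [0, 0, 0, 0, 0]]]'

```text
t: 25.3
tcp_pos: [0.5271, 0.2249, 0.2863]
ee_rot: [-0.203, 0.979, -0.0, 0.0]
contact_force: [-0.1, 0.7, -3.4]
opening: 0.061
```

```bash
python3 - <<'E'
from h import *
to([.5275,.2245,.3])
for n in ("scene","top"):
    f=grab_frame(n); cv2.imwrite(f"pics/o{n}.png",f["color"][:,:,::-1])
    x,y=(310,140) if n=="scene" else (180,130)
    cv2.imwrite(f"pics/oz{n}.png",cv2.resize(f["color"][y:y+130,x:x+170,::-1],None,fx=4.5,fy=4.5,interpolation=cv2.INTER_CUBIC))
E
```

```text
t 25.3 tcp [0.5271 0.2249 0.2863] xdir -156.6 ydir 113.4 zax [ 0. -0. -1.] F [-0.1  0.7 -3.4] open 0.061 j [ 0.28  0.28  1.51 -0.    1.35 -1.7 ]
local shift to target [-0.0002 -0.0005 -0.0137]
```

View pics/oscene.png

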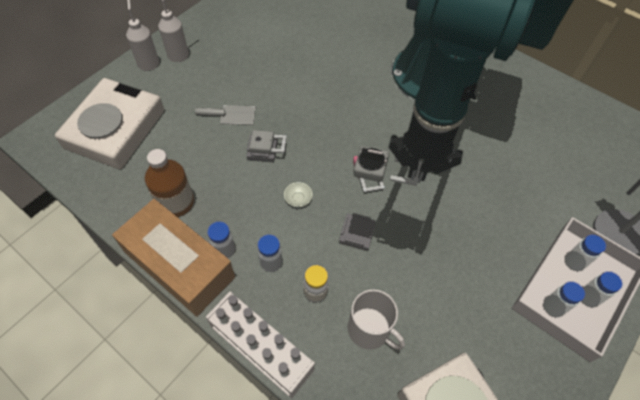

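View pics/ozscene.png

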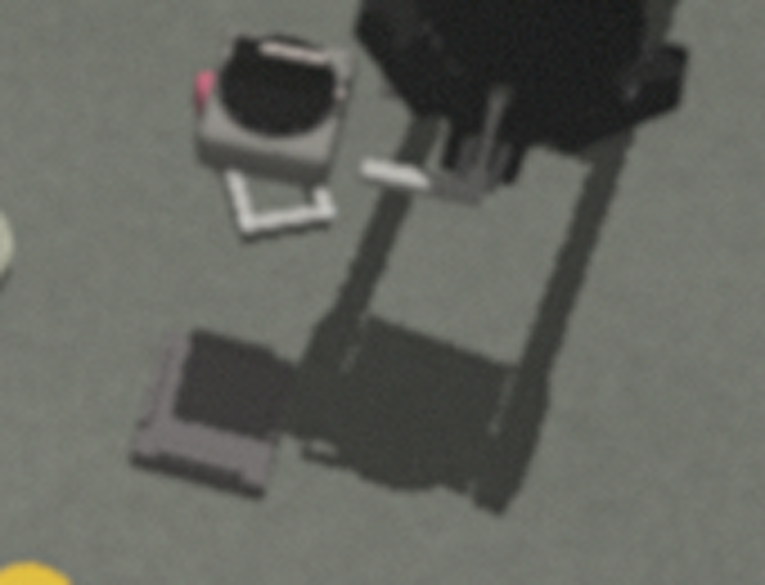

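View pics/otop.png

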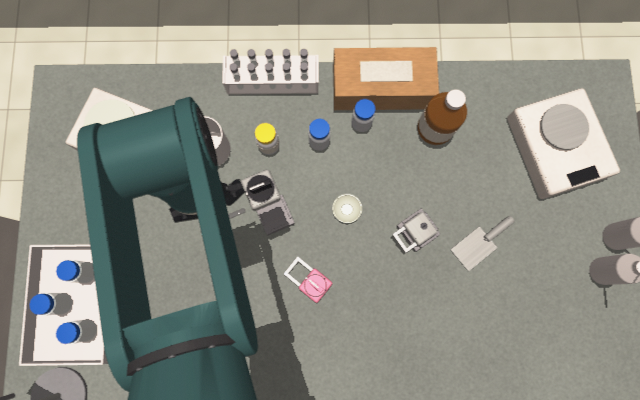

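The lock hangs level from the bar: dial at scene (371,160) and top (260,188), leg gap still open, cradle empty at scene (358,232). The jars, jug, dish and key padlock are where they were. A last check of height and stillness, then I hand in.

```bash
python3 - <<'E'
from h import *
a=grab_frame("scene");t=grab_frame("top");b=grab_frame("scene")
o1,d1=ray(a,371.6,159.6);o2,d2=ray(t,260,188)
s=np.linalg.lstsq(np.c_[d1,-d2],o2-o1,rcond=None)[0]
p,q=o1+s[0]*d1,o2+s[1]*d2; print("dial",((p+q)/2).round(3),"gap",np.linalg.norm(p-q).round(4))
print("frame diff in lock area",np.abs(a["color"][140:190,340:430].astype(int)-b["color"][140:190,340:430]).mean())
to([.527,.225,.286]); print(np.abs(get_state()["joint_velocities"]).max())
close_job()
E
```

```text
dial [0.562 0.146 0.301] gap 0.0008
frame diff in lock area 1.6204444444444444
t 25.55 tcp [0.5271 0.2248 0.2863] xdir -156.6 ydir 113.4 zax [-0. -0. -1.] F [ 0.9 -0.7 -3.5] open 0.058 j [ 0.28  0.28  1.51 -0.    1.35 -1.7 ]
local shift to target [0.     0.0002 0.0003]
0.001695463370793295
the job is handed in; nothing more can be done
```

The job is handed in at about 25.6 s, with the open lock held still in the air by the shackle's cross bar.

- **Dial:** I gripped the bar and turned it about 53° clockwise. After release its line read within about 3° of the lock's axis, facing the rib.
- **Shackle:** A straddling grip would have brought the gripper's linkage into the dial. I pulled with the shut fingers inside the U instead, until the stop pushed back with about 9 N. The pictures showed the shackle out about 16 mm and the lock still in its cradle.
- **Lift:** I then gripped the cross bar at 110 N and raised it about 26 cm. The lock stayed roughly level instead of swinging down.

Last checks before hand-in:

- **Height:** the two camera views put the dial at about z 0.30 m, so the lock's centre is at roughly 0.28 m.
- **Grip:** the wrist carries about 3.4 N, the opening is steady at about 0.06, and the leg gap is still open.
- **Stillness:** the arm was still, and two pictures about 0.1 s apart differed by about 1.6 grey levels on average around the lock, which I took for noise.
- **Other objects:** by eye, the key padlock, jars, bottle, jug and dish look unmoved; I did not measure them.

No final check failed, and the hand-in gave no verdict.

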